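# Set the analyser's levelling foot down on its bearing plate

### The arm

A 7-joint arm with a two-finger parallel gripper is mounted at the origin on the work surface. World frame = base frame: x ahead of the robot, y to its left, z up, the work surface at z = 0. Lengths are in m, angles in degrees, forces in N, time in s.
With the tool pointing down it reaches from about 0.35 to 0.9 m from the base axis. Payload 8.1 kg.
Tool frame: the origin (TCP) lies between the finger pads; the fingertips stand 25 mm ahead of it and the grasp point (between the pads) lies 6 mm ahead of it; z points along the fingers, y is the line along which they close (so a half turn about z gives the same grasp; the last joint's range is limited). The gripper opens to 85 mm and grips with 20 to 120 N. Pads are 22 mm wide; open, the fingers measure 114 mm over their backs; the gripper's body (76 mm by 85 mm) begins 54 mm behind the grasp point. The pads swing forward as they close: fully open they stand 13 mm farther back than shut.
Start: joints at [-77.498, 24.895, 1.432, 90.138, -0.665, 64.973, -4.303], TCP at [0.197, 0.593, 0.256] pointing down, gripper open.
Joint ranges: [-149.89, 149.89], [-25.12, 119.58], [-72.63, 75.52], [4.76, 147.25], [-75.54, 255.54], [6.69, 114.76], [-157.13, 157.13]. Speed limits (degrees/s): [127.2, 127.2, 172.46, 172.46, 180, 180, 180].

### API

Orientations are given as [roll, pitch, yaw] about the fixed x, y, z axes, in that order (R = Rz(yaw) Ry(pitch) Rx(roll)).
In Python, from bench import bot, vision, gripper_open, gripper_close, solve_ik gives the robot as it stands (bot), with the cameras (vision), the gripper as plain functions and the kinematics as plain functions. Calls block until the motion is done:
- bot.move_to(position, orientation): joint-space move of the TCP to a pose.
- bot.servo_line(position, attitude=None, velocity=0.15, until_force=None): straight line of the TCP; attitude=None keeps the orientation; velocity is the mean speed in m/s. With until_force (N) it stops when the force on the tool has changed by that much, and returns True; else False.
- bot.move_joints(angles): joint-space move.
- gripper_open() and gripper_close(): open the fingers fully, or close them until they stop; the grip force is fixed at half the most.
- bot.wait(seconds).
- solve_ik(position, orientation): joint angles nearest the present ones, or None.
- vision.capture(name): name is "scene" or "top" or "wrist"; returns a dict with "color" (400x640x3 uint8, blue, green, red), "fx", "fy", "cx", "cy" (pixels), "world_to_cam" (4x4, takes a point from world to camera coordinates); the wrist camera has in their place "hand_eye" (4x4, takes a point from camera to tool coordinates, whose origin is the TCP and whose axes are the flange's). Camera axes: x right, y down, z forward; pixel columns grow to the right and rows downward; lengths in m; the calibration is good to about 2 mm. A picture is of the moment at which its call begins: read the wrist's pose just before it. There is no depth.
A pose or a line that the arm cannot do raises bot.IKError and nothing moves.
- bot.close_job(): hands the job in; it is judged then, once.
Readings, each from a call of its own:
- bot.get_time(): time.
- bot.get_joints(): joint angles.
- bot.get_dq(): joint speeds.
- bot.get_joint_efforts(): joint torques, N m.
- bot.get_tcp_pos(): TCP position.
- bot.get_tcp_rot(): TCP orientation.
- bot.get_wrist_force(): force on the tool from outside, world axes, zero at the start.
- bot.get_wrist_torque(): the same for the moment, N m.
- bot.get_opening(): opening from 0.0 (shut) to 1.0 (fully open).
- bot.get_grip_force(): force on a finger pad.
Only numpy, scipy, OpenCV 4.12 (cv2) and the standard library are available. Lean on these libraries where they do the work, as an engineer would, in place of code of your own. Each camera call takes 0.05 s, during which the arm holds its last target. There are 200 camera calls.

### The job

Bring the steel bearing plate (the one with the upright grip block) along the bench until its round boss is centred under the raised levelling foot of the analyser. Then turn the black knob on top of the foot clockwise (seen from above) until the foot just touches the boss and bears on it lightly, with a few newtons: by feel, as a hard-driven foot would lift the analyser. Let go, and leave the other things on the bench where they are.

Things in the scene. Friction and masses are not known exactly. Their poses are not given: they have to be found in the camera images.
- analyser: white bench instrument, fixed. Origin at bench level (within 1 mm) on the vertical axis of the levelling screw; +x points to the case, which starts 110 mm from the axis: 260 mm wide, 120 mm high (128 with the lid grip), 220 mm deep. An aluminium ear, 44 mm wide, reaches from the case to 22 mm past the axis; its underside is 60 mm, its top 72 mm above the origin
- foot: levelling foot under the ear: 12 mm steel stem with a round black rubber sole, 28 mm across. Origin on the stem; the sole's underside is 6 to 14 mm below it (worn, not the same each time). Goes straight down 24 mm per turn of the knob (3.82 mm per rad) when turned clockwise from above. Starts 2 to 14 mm above the boss's height, 0.6 to 3.6 rad of turning
- screw_axis (a point): the foot's origin again. The nut turns stiffly: free, 0.07 N m turning, about 0.05 held still; 3.8 mN m more per newton once the foot bears (5 N: 0.019). The knob sits on it by a rubber bush: it first twists 0.12 rad (0.6 N m per rad) and springs back when let go. In contact the load grows 42 N per rad (11 N per mm); the thread stays where it is left, up to about 17 N
- knob_grip (a point): on the screw axis, 105 mm above the analyser's origin: the height to grip the knob at. Round black fluted knob, 38 mm across, 26 mm high, its top 7 mm above this point; it turns in place on the ear, on a nut, and moves the stem through its middle (the stem's end stands out at the top). Knob and nut do not go up or down
- plate: the loose bearing plate, steel, 0.5 kg: a base 150 x 50 x 6 mm (from -120 to +30 mm along its own x), with a round boss 44 mm in diameter whose flat top is 12 mm above the bench, and an upright grip block. Origin on the underside below the middle of the boss; z up
- plate_boss (a point): middle of the boss's flat top, 12 mm above the bench
- plate_grip (a point): in the grip block, 100 mm from the boss's middle along the plate's -x, 36 mm above the bench. The block is 30 mm long (plate's x), 16 mm wide (plate's y: grip across this) and its top is 50 mm above the bench. There is room to slide the plate in flat on the bench, not to lift it in
- rack: white plastic tube rack 150 x 70 mm, 111 mm high over the orange caps of its tubes; loose bystander; its origin on the bench lies 45 mm off the middle of its length, towards one end: the rack reaches from x = -120 to +30 mm in its own frame
- wash_bottle: translucent white bottle, 60 mm diameter, 130 mm high, loose bystander; origin under its middle
- reagent: small amber bottle with orange cap, 44 mm diameter, 85 mm high, loose bystander; origin under its middle
- beaker: glass beaker, 68 mm diameter, 80 mm high, loose bystander; origin under its middle
- tip_box: green box of pipette tips 110 x 75 x 52 mm, loose bystander; origin under its middle
- pipette: dark blue pipette lying flat along its x, 230 mm long, 26 mm wide, 22 mm high, loose bystander; origin under it, near the middle
- spare_tube: white 106 mm long tube of 31 mm diameter lying down along its x, orange cap at +x, loose bystander; origin under its pointed end

How it is judged:
By the outcome, as a careful person would: the job done as asked, in the order asked, and still so for the second after the job is handed in, with the robot touching nothing.
It also fails if it takes over 72 s, if anything falls off the work surface, if the arm or the gripper's body presses on something with over 40 N, if the wrist force passes 120 N, or if a joint passes its speed limit or range.

## Working session

There is one attempt and no reset: what is moved stays moved. The work goes in short steps, each a Python script; the robot and the scene stay as the last script left them, time stands still between calls to the robot, and variables do not carry over. Pictures are saved under pics/ and viewed, at most 10 in all, crops included, and the job is handed in when it is done.

```bash
ls; mkdir -p pics
python3 - <<'E'
from bench import bot, vision, gripper_open, gripper_close, solve_ik
import cv2,numpy as np
for n in("scene","top"):
    c=vision.capture(n); cv2.imwrite(f"pics/{n}0.png",c["color"]); np.savez(n+"0.npz",**c)
    print(n,c["fx"],c["fy"],c["cx"],c["cy"]);print(np.round(c["world_to_cam"],3))
c=vision.capture("wrist");print(np.round(c["hand_eye"],3));print(bot.get_tcp_pos(),bot.get_tcp_rot(),bot.get_time())
E
```

```text
bench.py
pics
scene 425.7643047586051 425.7643047586051 320.77426715277335 194.44177767573618
[[ 0.314  0.949  0.005 -0.147]
 [ 0.746 -0.243 -0.619 -0.337]
 [-0.587  0.198 -0.785  1.539]
 [ 0.     0.     0.     1.   ]]
top 429.5668647622186 429.5668647622186 320.8370450307786 200.9050386283582
[[ 0.018 -1.    -0.024 -0.03 ]
 [-0.998 -0.016 -0.069  0.523]
 [ 0.068  0.025 -0.997  1.246]
 [ 0.     0.     0.     1.   ]]
[[-0.001 -0.955 -0.295  0.076]
 [ 1.    -0.001 -0.    -0.   ]
 [-0.    -0.295  0.955 -0.117]
 [ 0.     0.     0.     1.   ]]
[0.19702303 0.59278207 0.25570637] [-1.79932733e+02  8.19399986e-03  1.61614422e+02] 0.15
```

View pics/scene0.png

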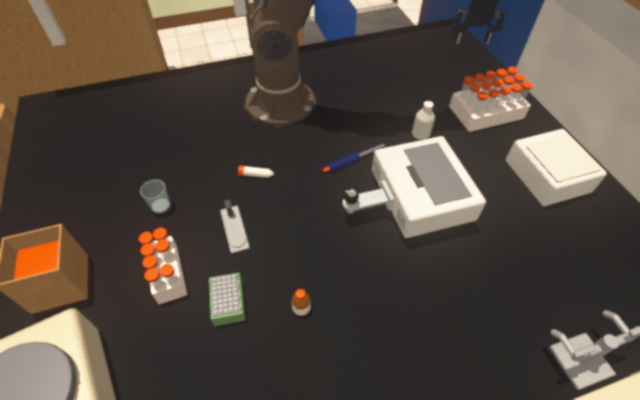

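View pics/top0.png

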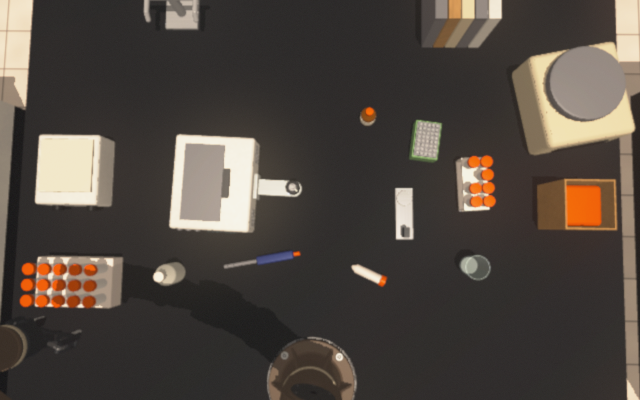

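The scene view shows the analyser with its knob at about (351,196). The plate is at (235,229), with the grip block towards the robot at (228,208). In the top view the knob is at (293,188), the boss near (404,198) and the grip block near (405,232). Next I'll triangulate roughly and take wrist views.

```bash
cat > h.py <<'E'
import numpy as np,cv2
from bench import bot, vision, gripper_open, gripper_close, solve_ik
from scipy.spatial.transform import Rotation as R
def K(c): return np.array([[c["fx"],0,c["cx"]],[0,c["fy"],c["cy"]],[0,0,1.]])
def cap(name,save=None):
    p=bot.get_tcp_pos();r=bot.get_tcp_rot();c=dict(vision.capture(name))
    if name=="wrist":
        T=np.eye(4);T[:3,:3]=R.from_euler('xyz',r,degrees=True).as_matrix();T[:3,3]=p
        c["world_to_cam"]=np.linalg.inv(T@c["hand_eye"])
    if save: cv2.imwrite(f"pics/{save}.png",c["color"]);np.savez(save+".npz",**c)
    return c
def load(n): return dict(np.load(n+".npz"))
def ray(c,uv):
    W=np.array(c["world_to_cam"]);d=W[:3,:3].T@np.linalg.inv(K(c))@[*uv,1];return -W[:3,:3].T@W[:3,3],d/np.linalg.norm(d)
def atz(c,uv,z):
    o,d=ray(c,uv);return o+d*(z-o[2])/d[2]
def tri(*obs):
    A=np.zeros((3,3));b=np.zeros(3);rs=[ray(c,u) for c,u in obs]
    for o,d in rs: M=np.eye(3)-np.outer(d,d);A+=M;b+=M@o
    x=np.linalg.solve(A,b);return x,max(np.linalg.norm((np.eye(3)-np.outer(d,d))@(x-o)) for o,d in rs)
def proj(c,P):
    q=K(c)@(np.array(c["world_to_cam"])@[*P,1])[:3];return q[:2]/q[2]
E
python3 - <<'E'
from h import *
s,t=load("scene0"),load("top0")
print("knob",tri((s,(351,196)),(t,(293,188))),atz(t,(293,188),.112))
print("grip",tri((s,(228,206)),(t,(405,231))),atz(t,(405,231),.05))
print("boss",atz(t,(404,197),.012),atz(s,(237,241),.012))
for n,u in dict(case1=(258,138),case2=(254,232)).items(): print(n,atz(t,u,.12))
print("pip",atz(t,(298,254),.02),atz(t,(226,266),.02),"tube",atz(t,(353,267),.015),atz(t,(384,281),.015),"reag",atz(t,(369,114),.085))
j0=np.array(bot.get_joints());g=atz(t,(405,225),.03);k=atz(t,(293,188),.11)
for name,P in(("g",g),("k",k)):
  for yaw in range(-180,180,30):
    # camera sits ahead of tool x by 76mm tilted back; keep point near image centre
    Rm=R.from_euler('xyz',[180,0,yaw],degrees=True).as_matrix()
    q=solve_ik([*(P[:2]),.30],[180,0,yaw]); print(name,yaw,None if q is None else np.round(q).astype(int))
E
python3 - <<'E'
import cv2,numpy as np
s=cv2.imread('pics/scene0.png');t=cv2.imread('pics/top0.png')
f=lambda i,x,y,w,h:cv2.resize(i[y:y+h,x:x+w],(400,300),interpolation=cv2.INTER_CUBIC)
cv2.imwrite('pics/crop.png',np.vstack([np.hstack([f(s,210,190,80,60),f(t,365,185,80,60)]),np.hstack([f(s,330,170,80,60),f(t,245,160,80,60)])]))
E
```

```text
knob (array([0.55350755, 0.05637295, 0.09382662]), np.float64(0.001466253465576355)) [0.5512956  0.05331245 0.112     ]
grip (array([ 0.43953732, -0.26492546,  0.03716434]), np.float64(0.0005434847039128528)) [ 0.43961619 -0.262192    0.05      ]
boss [ 0.53942755 -0.26533674  0.012     ] [ 0.54468049 -0.26473929  0.012     ]
case1 [0.68658955 0.15164446 0.12      ]
case2 [0.42967898 0.15538912 0.12      ]
pip [0.36734368 0.04282639 0.02      ] [0.32855437 0.25264242 0.02      ] tube [ 0.33248039 -0.11791532  0.015     ] [ 0.29397231 -0.20815251  0.015     ] reag [ 0.76638556 -0.15396032  0.085     ]
g -180 [ 32  14  -9  99   2  66 112]
g -150 [ 55  19 -40  97  13  69 132]
g -120 [ 68  25 -61  96  23  72 153]
g -90 [ -24   23   67  103  -22   69 -130]
g -60 [ -24   23   67  103  -22   69 -100]
g -30 [-24  23  67 103 -22  69 -70]
g 0 [-23  22  66 103 -21  69 -41]
g 30 [-13  17  49 103 -14  67 -20]
g 60 [-25  24  70 103 -24  70  22]
g 90 [-27  27  75 103 -27  71  56]
g 120 [-17  18  55 103 -16  67  73]
g 150 [-27  27  75 103 -27  71 116]
k -180 [-31  17  26  98  -8  67  87]
k -150 [-25  16  19  98  -6  67 115]
k -120 [-20  16  12  97  -4  67 143]
k -90 [ 31  28 -61  93  25  74 146]
k -60 [ -56   26   67  100  -25   71 -133]
k -30 [ -56   26   67  100  -25   71 -103]
k 0 [-48  21  51  99 -17  68 -82]
k 30 [-43  19  44  99 -14  68 -56]
k 60 [-43  19  43  99 -14  68 -26]
k 90 [-41  18  40  99 -13  67   3]
k 120 [-39  18  37  99 -11  67  31]
k 150 [-36  17  33  98 -10  67  60]
```

View pics/crop.png

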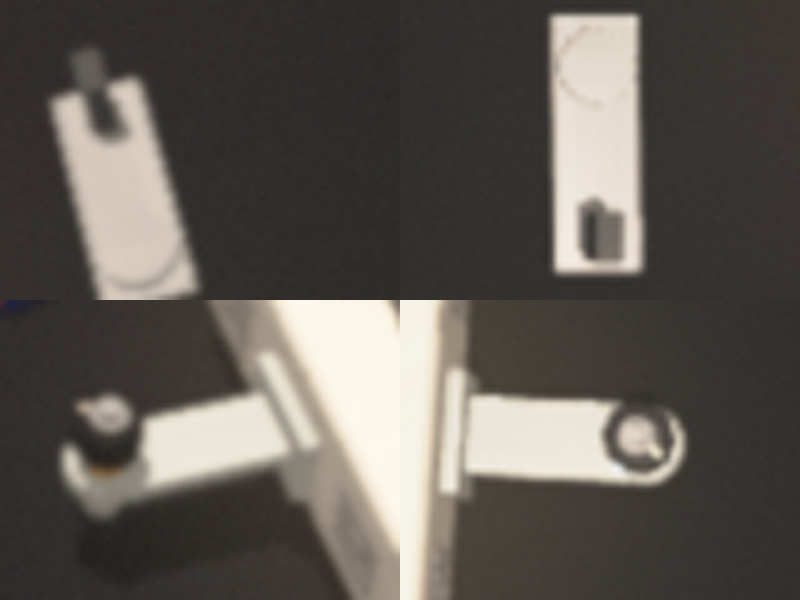

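The crop shows the boss circle at about (405,198) in the top view and the top of the grip block at (407,232). The plate's yaw is about 0, with its grip end towards the robot. The knob is at (292.5,187), and the ear runs along +y to the case. Next come the wrist views.

Run:
```python
from h import *
V=[("k1",[.55,.054,.27],180),("k2",[.55,.054,.27],0),("g1",[.46,-.262,.21],0),("g2",[.52,-.262,.21],0)]
for n,p,y in V:
    bot.move_to(p,[180,0,y]); c=cap("wrist",n); print(n,bot.get_time(),np.round(bot.get_joints()))
ims=[cv2.resize(cv2.imread(f"pics/{v[0]}.png"),(400,250)) for v in V]
cv2.imwrite("pics/w.png",np.vstack([np.hstack(ims[:2]),np.hstack(ims[2:])]))
```

```text
k1 2.5 [-30.  18.  24. 101.  -8.  63.  87.]
k2 2.8 [-30.  18.  24. 101.  -8.  63.  87.]
g1 4.6417 [-21.  31.  67. 110. -32.  61. -31.]
g2 5.0417 [-19.  35.  64. 103. -35.  64. -33.]
```

View pics/w.png

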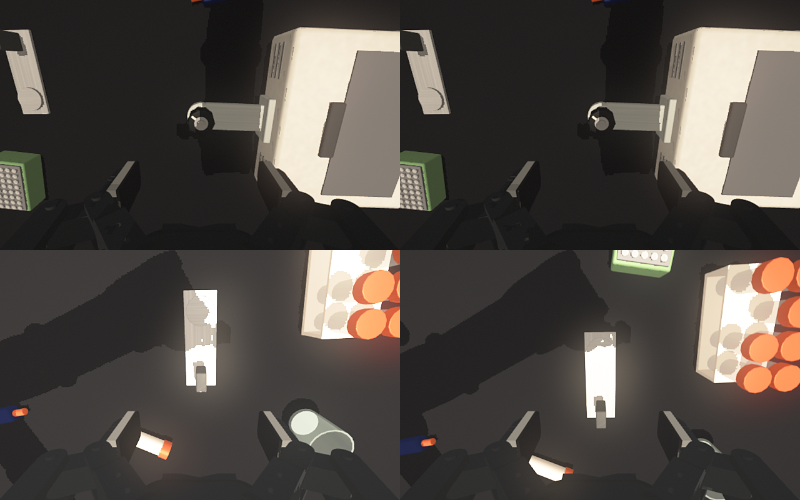

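In k1 the knob is at about (321,193) full-res; k2 is the same pose. In g1 the plate is near (320,140) with the block at (322,203). In g2 the plate is near (320,200) with the block at (320,262). Next I'll look at enlarged crops.

Run:
```python
from h import *
# extra knob view from another yaw
bot.move_to([.55,.054,.27],[180,0,-90+0.]);c=cap("wrist","k3");print(bot.get_time(),np.round(bot.get_joints()),bot.get_tcp_rot())
k=load("k3");P=proj(k,[.552,.055,.11]);print(P)
f=lambda n,x,y,w=120,h=90:cv2.resize(cv2.convertScaleAbs(cv2.imread(f"pics/{n}.png")[y:y+h,x:x+w],alpha=1.3 if n[0]=='k' else .8),(400,300),interpolation=cv2.INTER_CUBIC)
x,y=int(P[0]-60),int(P[1]-45);print(x,y)
cv2.imwrite("pics/w2.png",np.vstack([np.hstack([f("k1",260,150),f("k3",x,y)]),np.hstack([f("g1",230,57,213,160),f("g2",213,120,213,160)])]))
```

```text
7.7 [ 31.  29. -61.  96.  27.  71. 144.] [ 1.79956888e+02 -2.56373482e-02 -9.00635226e+01]
[314.93393908 191.6212882 ]
254 146
```

View pics/w2.png

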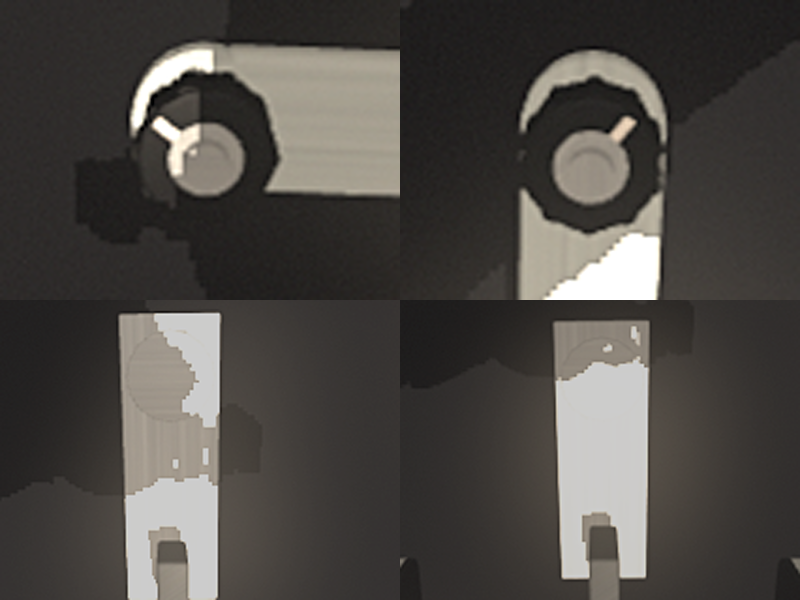

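Crop readings:
- Stem-end disc: k1 (322.4,198), k3 (311.3,196.1).
- Boss centre: g1 (321.1,98), g2 (320,162.6).
- Block top's boss-side edge: g1 (321.6,196.5), g2 (321.1,258.4).

Run:
```python
from h import *
k1,k3,g1,g2,t,s=[load(x) for x in("k1","k3","g1","g2","top0","scene0")]
print("stem",tri((k1,(322.4,198)),(k3,(311.3,196.1))))
print("boss",tri((g1,(321.1,98)),(g2,(320,162.6))),tri((g1,(321.1,98)),(t,(405,198))),atz(g1,(321.1,98),.012),atz(g2,(320,162.6),.012),atz(t,(405,198),.012))
print("blk edge",tri((g1,(321.6,196.5)),(g2,(321.1,258.4))),atz(g1,(321.6,196.5),.05),atz(g2,(321.1,258.4),.05))
# plate long-side midpoints at two places for yaw (z=.006)
a=lambda u,v:(230+u/1.878,57+(v-300)/1.878)
for u,v in((119,314),(220,314),(128,598),(218,598)): print(atz(g1,a(u,v),.006))
for z in(.112,.114,.118): print(z,atz(k1,(322.4,198),z),atz(k3,(311.3,196.1),z))
# ear edges yaw: k1 ear top edges
b=lambda u,v:(260+u/3.333,150+v/3.333); c=lambda u,v:(254+(u-400)/3.333,146+v/3.333)
for u,v in((220,43),(398,48),(280,190),(398,195)): print("ear k1",atz(k1,b(u,v),.072))
for u,v in((519,210),(519,298),(666,170),(661,298),(594,50)): print("ear k3",atz(k3,c(u,v),.072))
```

```text
stem (array([0.55557499, 0.05865523, 0.11305569]), np.float64(0.0005260239054984136))
boss (array([ 0.53814275, -0.26365752,  0.01160978]), np.float64(0.00041197213099895504)) (array([ 0.53652722, -0.26452866,  0.03039497]), np.float64(0.0015683093305104419)) [ 0.53813596 -0.26406624  0.012     ] [ 0.53821876 -0.26324291  0.012     ] [ 0.53652295 -0.26827793  0.012     ]
blk edge (array([ 0.45429138, -0.26445519,  0.05232625]), np.float64(6.077857025902415e-05)) [ 0.45360548 -0.26454198  0.05      ] [ 0.45308662 -0.26442224  0.05      ]
[ 0.5676528  -0.23839569  0.006     ]
[ 0.56771363 -0.28803486  0.006     ]
[ 0.4194155  -0.24029838  0.006     ]
[ 0.41949281 -0.29105906  0.006     ]
0.112 [0.55628806 0.05903556 0.112     ] [0.55523176 0.05856808 0.112     ]
0.114 [0.55568999 0.05900582 0.114     ] [0.55518917 0.05798233 0.114     ]
0.118 [0.55449387 0.05894633 0.118     ] [0.55510398 0.05681085 0.118     ]
ear k1 [0.53204472 0.06302386 0.072     ]
ear k1 [0.53351034 0.11589324 0.072     ]
ear k1 [0.57792119 0.08194036 0.072     ]
ear k1 [0.57953079 0.11851538 0.072     ]
ear k3 [0.57846611 0.08409866 0.072     ]
ear k3 [0.57928985 0.1135714  0.072     ]
ear k3 [0.5331444  0.07129657 0.072     ]
ear k3 [0.5342021  0.11368134 0.072     ]
ear k3 [0.55489759 0.03424608 0.072     ]
```

The measured heights match the text: stem 113 mm, boss 11.6 mm, block top 52 mm. The axis is at about (0.555,0.058), the boss at (0.538,-0.264) and plate yaw is about 1°. Next I grasp and slide.

Run:
```python
from h import *
yaw=0.95;G=np.array([.4385,-.2655])
bot.move_to([*G,.12],[180,0,yaw]); print(bot.get_time(),bot.get_tcp_pos(),bot.get_tcp_rot())
print(bot.servo_line([*G,.042],velocity=.08,until_force=8),bot.get_tcp_pos())
gripper_close(); p=np.array(bot.get_tcp_pos()); print(bot.get_opening(),bot.get_grip_force(),p,bot.get_wrist_force(),bot.get_time())
d=np.array([.5553-.5381,.058+.2638,0])
if .1<bot.get_opening()<.3:
    print(bot.servo_line(p+d,velocity=.1,until_force=40))
    print(bot.get_tcp_pos(),bot.get_tcp_rot(),bot.get_wrist_force(),bot.get_time())
    cap("scene","s2");cap("top","t2");cap("wrist","w3")
    f=lambda n,x,y,w,h:cv2.resize(cv2.convertScaleAbs(cv2.imread(f"pics/{n}.png")[y:y+h,x:x+w],alpha=1.3),(400,300),interpolation=cv2.INTER_CUBIC)
    cv2.imwrite("pics/c2.png",np.hstack([f("s2",310,160,100,75),f("w3",0,0,640,400)]))
```

```text
10.0667 [ 0.43860959 -0.26512212  0.11973797] [-1.79959840e+02  2.33765939e-02  1.03376887e+00]
False [ 0.43870452 -0.26569616  0.04237198]
0.17677522137392995 59.06193494796753 [ 0.43856434 -0.26547212  0.04215812] [0.44194381 1.50725771 4.35102384] 11.8333
False
[0.45481528 0.05687036 0.04212798] [1.79996856e+02 4.85045936e-02 9.60559912e-01] [-0.77870449 -5.6738766   6.34074047] 15.2083
```

View pics/c2.png

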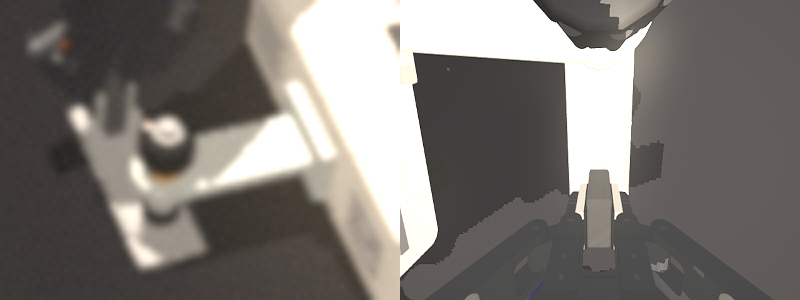

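The scene crop shows the plate under the foot, with the block still between the fingers. I'll release, retreat straight up and check the placing.

Run:
```python
from h import *
gripper_open();p=np.array(bot.get_tcp_pos())
bot.servo_line(p+[0,0,.16],velocity=.15)
bot.move_to([.50,.0,.25],[180,0,0.95]);cap("wrist","v1");print(bot.get_joints(),bot.get_tcp_rot()[2])
bot.move_to([.54,.04,.25],[180,0,-90]);cap("wrist","v2");print(np.round(bot.get_joints()),bot.get_tcp_rot()[2],bot.get_time())
v=[load("v1"),load("v2")]
f=[]
for i,c in enumerate(v):
    q=proj(c,[.53,.045,.012]);x,y=max(0,int(q[0]-130)),max(0,int(q[1]-97));x=min(x,380);y=min(y,205);print(x,y)
    f.append(cv2.resize(cv2.convertScaleAbs(c["color"][y:y+195,x:x+260],alpha=.8),(800,600),interpolation=cv2.INTER_CUBIC)); 
    cv2.imwrite(f"pics/v{i+1}c.png",f[-1])
```

```text
[-57.6624215   25.98436662  72.88869875 111.16832853 -27.81796812
  63.6597983  -62.44932906] 0.9043702216744425
[ 32.  29. -61.  99.  28.  68. 144.] -90.01303336332157 20.8083
146 46
196 78
```

View pics/v2c.png

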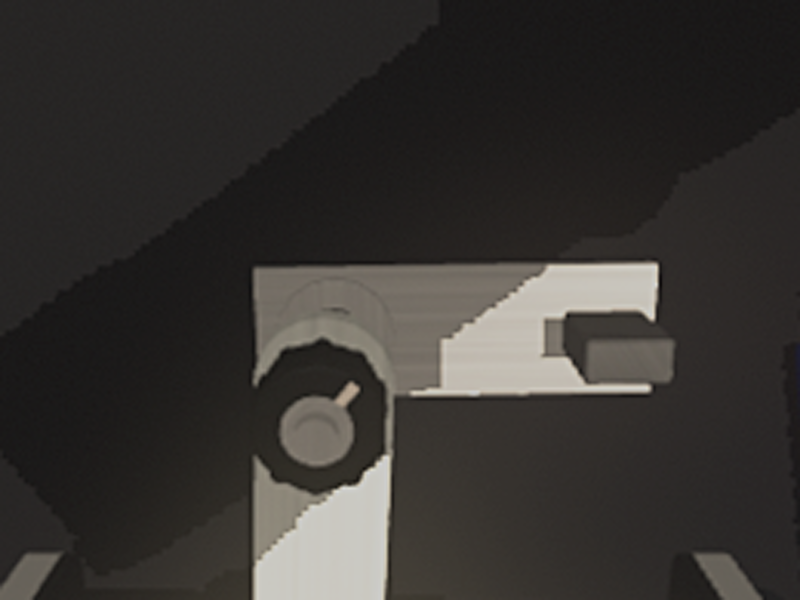

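View pics/v1c.png

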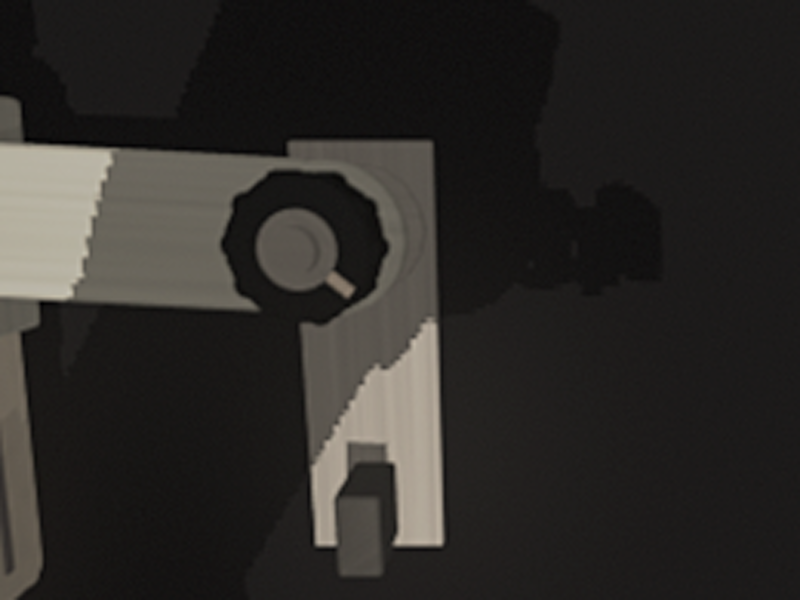

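In v1 the stem disc is at crop (297,250), the plate's far corners at (288,141) and (434,140), the near ones at (316,546) and (443,545), and the boss's right edge at (425,225). In v2 the stem disc is at (317,431), the boss's top edge at (335,280), and the plate corners at (254,267), (658,262) and (651,388).

Run:
```python
from h import *
v1,v2,k1,k3=load("v1"),load("v2"),load("k1"),load("k3")
a=lambda u,v:(146+u/3.077,46+v/3.077); b=lambda u,v:(196+u/3.077,78+v/3.077)
print("stem",tri((v1,a(297,250)),(v2,b(317,431)),(k1,(322.4,198)),(k3,(311.3,196.1))),atz(v1,a(297,250),.113),atz(v2,b(317,431),.113))
for u in((288,141),(434,140),(316,546),(443,545)): print("v1",atz(v1,a(*u),.006))
for u in((254,267),(658,262),(651,392)): print("v2",atz(v2,b(*u),.006))
print("boss right(-y) edge",atz(v1,a(425,225),.012),"top(-y)",atz(v2,b(335,280),.012),"right(-x)",atz(v2,b(393,335),.012))
```

```text
stem (array([0.55539212, 0.05836089, 0.11301899]), np.float64(0.0008674958759059636)) [0.55518057 0.05791743 0.113     ] [0.5552473  0.05820033 0.113     ]
v1 [0.58353172 0.08337088 0.006     ]
v1 [0.58454472 0.03296418 0.006     ]
v1 [0.43391001 0.08121047 0.006     ]
v1 [0.43499402 0.0316862  0.006     ]
v2 [0.5839521  0.03330892 0.006     ]
v2 [0.43518498 0.0316289  0.006     ]
v2 [0.43367971 0.08194156 0.006     ]
boss right(-y) edge [0.55633591 0.03596384 0.012     ] top(-y) [0.55392147 0.03698717 0.012     ] right(-x) [0.53273226 0.05768399 0.012     ]
```

The boss is about 1.3 mm off the screw axis, which is fine. Next I grip the knob and start turning.

Run:
```python
from h import *
X=[.5554,.0583]
bot.move_to([*X,.17],[180,0,-90]);bot.servo_line([*X,.111],velocity=.08,until_force=10)
print(bot.get_tcp_pos(),bot.get_wrist_force(),bot.get_wrist_torque())
gripper_close();bot.wait(.2)
print(bot.get_opening(),bot.get_grip_force(),bot.get_tcp_pos(),bot.get_wrist_force(),bot.get_wrist_torque(),bot.get_time())
q=np.array(bot.get_joints());print(np.round(q,2))
for i in range(8):
    q[6]-=4;bot.move_joints(q)
    T=[]
    for _ in range(5): T.append(bot.get_wrist_torque()[2])
    print(round(bot.get_time(),2),round(bot.get_joints()[6],2),np.round(T,4),np.round(bot.get_wrist_force(),1),np.round(bot.get_tcp_pos(),4))
```

```text
[0.55562182 0.05859025 0.11128187] [-0.31112076 -0.401645    1.68121034] [ 0.01681894  0.00350028 -0.0132701 ]
0.4237912376660836 59.511539340019226 [0.55619636 0.05838387 0.11171152] [ 1.27807618 -1.54073315  4.92397   ] [-0.26639468 -0.17507964 -0.02668383] 22.8333
[ 24.45  38.98 -53.1  105.53  37.91  55.03 134.43]
23.08 130.53 [0.0925 0.0925 0.0925 0.0925 0.0925] [ 1.4 -1.5  1.9] [0.5562 0.0583 0.1118]
23.33 126.6 [0.0372 0.0372 0.0372 0.0372 0.0372] [ 0.3 -1.   2.8] [0.5562 0.0583 0.1118]
23.58 122.63 [0.0545 0.0545 0.0545 0.0545 0.0545] [0.3 0.4 3.4] [0.5563 0.0584 0.1118]
23.83 118.64 [0.0646 0.0646 0.0646 0.0646 0.0646] [ 0.2 -1.2  3.2] [0.5562 0.0583 0.1118]
24.08 114.64 [0.0464 0.0464 0.0464 0.0464 0.0464] [ 0.8 -1.   3.2] [0.5562 0.0584 0.1118]
24.33 110.65 [0.078 0.078 0.078 0.078 0.078] [ 1.  -1.6  3.7] [0.5563 0.0584 0.1117]
24.58 106.65 [0.0334 0.0334 0.0334 0.0334 0.0334] [ 0.6 -1.9  3.7] [0.5563 0.0584 0.1117]
24.83 102.65 [-0.0089 -0.0089 -0.0089 -0.0089 -0.0089] [ 1.2 -1.8  2. ] [0.5563 0.0584 0.1117]
```

Run:
```python
from h import *
t0=bot.get_time();A=[]
for i in range(50):
    bot.wait(.01);A.append([bot.get_wrist_torque()[2],bot.get_joint_efforts()[6]])
A=np.array(A);print(bot.get_time()-t0,A.mean(0),A.std(0));print(np.round(A[:20].T,4))
a=A-A.mean(0);print("ac1",(a[1:]*a[:-1]).mean(0)/a.var(0))
```

```text
0.41669999999999874 [ 0.05497169 -0.05822775] [0.03187003 0.10414564]
[[ 0.0722  0.0834  0.0548  0.0233  0.0683  0.0164  0.0968  0.0262  0.0556
   0.0496  0.055   0.0417  0.0746  0.0804  0.0716  0.058   0.0652 -0.0353
   0.1216  0.0579]
 [-0.4709 -0.3949 -0.3292 -0.2727 -0.2244 -0.1833 -0.1486 -0.1194 -0.095
  -0.0746 -0.0578 -0.044  -0.0328 -0.0237 -0.0165 -0.0108 -0.0064 -0.0032
  -0.0008  0.0007]]
ac1 [-0.27792392  0.83957445]
```

```bash
cat > turn.py <<'E'
from h import *
import sys
step,maxn=float(sys.argv[1]),int(sys.argv[2]);thr=.012
def samp(n):
    T=[]
    for _ in range(n): bot.wait(.008);T.append(bot.get_wrist_torque()[2])
    return T
q=np.array(bot.get_joints());B=[]
for i in range(maxn):
    q[6]-=step;bot.move_joints(q);bot.wait(.05);T=samp(25);m=np.mean(T);e=bot.get_joint_efforts()[6]
    print(round(bot.get_time(),2),round(bot.get_joints()[6],1),round(m,4),round(e,4),np.round(bot.get_wrist_force(),1))
    base=np.mean(B+[.055,.055]) 
    if m>base+thr:
        T+=samp(60);m=np.mean(T);print("  recheck",round(m,4),"base",round(base,4))
        if m>base+thr: print("CONTACT?");break
    if m<base+.01: B.append(m)
    if bot.get_time()>55 or q[6]<-150: print("limit");break
E
python3 turn.py 4 45
```

```text
25.76 98.5 0.0503 -0.021 [ 0.8 -1.7  4.7]
26.27 94.5 0.0489 -0.0202 [ 0.9 -2.7  3.8]
26.77 90.5 0.052 -0.02 [ 1.3 -1.8  4. ]
27.28 86.5 0.052 -0.0201 [ 1.3 -2.   4.7]
27.79 82.5 0.0443 -0.0201 [ 1.5 -2.   3.9]
28.3 78.5 0.0469 -0.0202 [ 1.9 -3.4  3.4]
28.81 74.5 0.0525 -0.0202 [ 2.5 -2.9  3.6]
29.32 70.5 0.0527 -0.0202 [ 2.6 -2.6  4. ]
29.82 66.5 0.0428 -0.0202 [ 3.3 -3.5  3. ]
30.33 62.5 0.0505 -0.0203 [ 2.4 -3.1  3.4]
30.84 58.5 0.038 -0.0203 [ 3.  -3.5  4.1]
31.35 54.5 0.0455 -0.0234 [ 3.8 -4.2  3.9]
31.86 50.5 0.0563 -0.0505 [ 4.5 -3.3  3.3]
32.37 46.5 0.0478 -0.0504 [ 4.  -3.1  4.5]
32.88 42.5 0.0437 -0.0504 [ 2.5 -3.7  2.6]
33.38 38.5 0.0557 -0.0504 [ 3.4 -2.8  3.6]
33.89 34.5 0.0445 -0.0504 [ 3.  -4.1  3.9]
34.4 30.5 0.0598 -0.0503 [ 2.7 -4.1  4.4]
34.91 26.5 0.0497 -0.0503 [ 3.4 -2.8  4.3]
35.42 22.5 0.0428 -0.0503 [ 4.8 -4.6  3.7]
35.92 18.5 0.0522 -0.0503 [ 2.8 -3.8  5. ]
36.43 14.5 0.0477 -0.0502 [ 4.4 -4.2  4.5]
36.94 10.5 0.0393 -0.0503 [ 3.1 -4.1  4.4]
37.45 6.5 0.0495 -0.0501 [ 3.9 -4.1  3.6]
37.96 2.5 0.0466 -0.0502 [ 3.4 -3.7  5.3]
38.47 -1.5 0.0564 -0.0501 [ 3.8 -3.3  3.4]
38.98 -5.5 0.0629 -0.05 [ 3.6 -4.4  3.9]
  recheck 0.0503 base 0.0488
39.98 -9.5 0.0489 -0.0501 [ 3.9 -4.7  4.1]
40.49 -13.5 0.0527 -0.05 [ 2.  -3.9  4.7]
41.0 -17.5 0.0511 -0.05 [ 3.2 -2.9  4.2]
41.51 -21.5 0.041 -0.05 [ 3.2 -5.5  3.7]
42.02 -25.5 0.0653 -0.0507 [ 3.1 -3.4  4.6]
  recheck 0.0542 base 0.0488
43.02 -29.5 0.0573 -0.06 [ 3.6 -3.7  4.1]
43.53 -33.5 0.0726 -0.0685 [ 3.6 -4.3  4.2]
  recheck 0.068 base 0.0492
CONTACT?
```

Contact is clear. The joint-7 effort was flat at 0.050 N m, then rose to 0.0685, and the wrist torque shows the same rise. That is about 4.9 N by torque and about 4.7 N by angle. I'll let go and back off.

Run:
```python
from h import *
gripper_open();bot.wait(.2);p=np.array(bot.get_tcp_pos());print(bot.get_opening(),bot.get_wrist_force())
bot.servo_line(p+[0,0,.16],velocity=.12);bot.move_to([.50,.0,.27],[180,0,100])
print(bot.get_time(),bot.get_tcp_pos(),bot.get_wrist_force())
s=cap("scene","s9")["color"];t=cap("top","t9")["color"]
f=lambda i,x,y,w,h:cv2.resize(i[y:y+h,x:x+w],(400,300),interpolation=cv2.INTER_CUBIC)
cv2.imwrite("pics/fin.png",np.hstack([f(s,300,150,120,90),f(t,80,0,533,400)]))
```

```text
1.0024644154508475 [-0.12724955 -0.39751002 -0.75760123]
46.675 [ 0.49936935 -0.00124945  0.26960561] [ 0.20744784  1.09004568 -1.0308106 ]
```

View pics/fin.png

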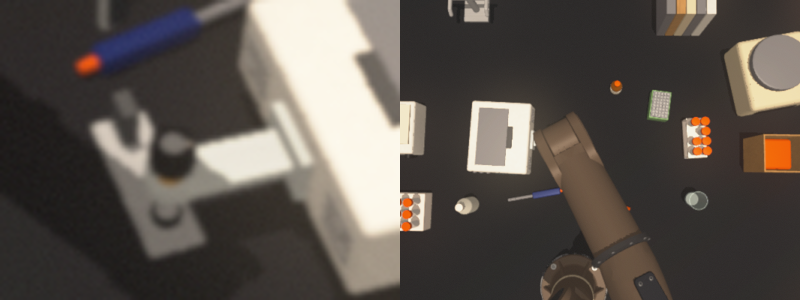

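The foot's sole sits within the boss, the bystanders that can be seen are where they were, and the robot is clear.

```bash
python3 -c "
from bench import bot, vision, gripper_open, gripper_close, solve_ik
print(bot.close_job())"
```

```text
the job is handed in; nothing more can be done
None
```

I slid the plate until its boss was about 1.3 mm off the screw axis, turned the foot down until it bore on the boss with about 5 N (estimated from the turning torque), let go, and handed the job in at about 47 s.

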